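Turn the back-to-front spacer bars in the tray and put the bench tools away in the drawer

ROBOT

A 7-joint arm with a two-finger parallel gripper is mounted at the origin on the work surface. World frame = base frame: x ahead of the robot, y to its left, z up, the work surface at z = 0. Lengths are in m, angles in rad, forces in N, time in s.
With the tool pointing down it reaches from about 0.35 to 0.775 m from the base axis. Payload 3.1 kg.
Tool frame: the origin (TCP) lies at the very end of the fingers, on their centre line; the grasp point (between the pads) lies r.hold_point_z behind it (r.hold_point_z is the distance from the TCP to the grasp point, in m); z points along the fingers, y is the direction in which the jaws open and shut (so a half turn about z gives the same grasp; the last joint's range is limited). The gripper opens to 85 mm and grips with 20 to 120 N. Pads are 22 mm wide; open, the fingers measure 114 mm over their backs; the gripper's body (76 mm by 85 mm) begins 54 mm behind the grasp point. The pads swing forward as they close: fully open they stand 13 mm farther back than shut.
Start: joints at [-0.042, 0.311, 0.014, 1.512, -0.004, 1.319, -0.027], TCP at [0.55, 0, 0.231] pointing down, gripper open.
Joint ranges: [-2.7, 2.7], [-0.3, 1.91], [-1.27, 1.3], [0.12, 2.57], [-1.44, 4.58], [0.2, 2.03], [-3.05, 3.05]. Speed limits (rad/s): [2.79, 2.79, 3.14, 3.14, 3.14, 3.14, 3.14].

INTERFACE

Orientations are given as a rotation vector (axis times angle).
In Python, from plant import r gives the robot as it stands. Calls block until the motion is done:
- r.goto(position, orientation): joint-space move of the TCP to a pose.
- r.movel(position, vel=0.15, orientation=None): straight line of the TCP; orientation=None keeps the orientation; vel is the mean speed in m/s.
- r.goto_joints(angles): joint-space move.
- r.set_gripper(opening): finger opening in m; the grip force is fixed at half the most; returns when the fingers have stopped.
- r.hold(seconds).
- r.ik(position, orientation): joint angles nearest the present ones, or None.
- r.get_image(name): name is "scene" or "side" or "wrist"; returns a dict with "image" (400x640x3 uint8, red, green, blue), "camera_matrix" (3x3 intrinsics, pixels), "T" (4x4, takes a point from camera to world coordinates). Camera axes: x right, y up, looking along -z (the intrinsics and any distortion apply to the point x, -y, -z); pixel columns grow to the right and rows downward; lengths in m; the calibration is good to about 2 mm. A picture is of the moment at which its call begins. There is no depth.
A pose or a line that the arm cannot do raises r.IKError and nothing moves.
- r.job_done(): hands the job in, once; it reports no verdict.
Readings, each from a call of its own:
- r.current_time(): time.
- r.current_joint_positions(): joint angles.
- r.current_joint_velocities(): joint speeds.
- r.current_tau(): joint torques, N m.
- r.current_tool_pos(): TCP position.
- r.current_orientation(): TCP orientation.
- r.current_ft_force(): force on the tool from outside, world axes, zero at the start.
- r.current_moment(): the same for the moment, N m.
- r.current_finger_gap(): finger opening in m.
Only numpy, scipy, OpenCV 4.12 (cv2) and the standard library are available. Lean on these libraries where they do the work, as an engineer would, in place of code of your own. Each camera call takes 0.05 s, during which the arm holds its last target.

TASK

Get the composing bench ready for the next job. In the slotted tray, lift out every wooden spacer bar that lies back to front, turn it end for end and put it back in a slot, so that every bar lies flat with its narrow stub in the notch of the head wall and its shoulder right up against that wall. Pull open the small cabinet's drawer, put in the hand tools that lie on the bench (planer block, T-shaped key and H-section spacer, whichever are there), and push the drawer gently and fully shut, leaving the tin and the jar alone.

Things in the scene. Friction and masses are not known exactly. Their poses are not given: they have to be found in the camera images.
- bar0_center (a point): wooden spacer bar (may be absent; all alike): flat body 110 long, 36 wide, 22 high, with a narrower stub (18 wide, 12 high, 20 long, on the bar's axis) sticking out of one end; 130 overall, 80 g. Point at the centre of the thick body; x axis along the bar towards the stub, z up at the start.
- bar0_tip (a point): centre of the end face of that bar's stub, 75 from the centre of its thick body
- bar1_center (a point): wooden spacer bar (may be absent; all alike): flat body 110 long, 36 wide, 22 high, with a narrower stub (18 wide, 12 high, 20 long, on the bar's axis) sticking out of one end; 130 overall, 80 g. Point at the centre of the thick body; x axis along the bar towards the stub, z up at the start.
- bar1_tip (a point): centre of the end face of that bar's stub, 75 from the centre of its thick body
- bar2_center (a point): wooden spacer bar (may be absent; all alike): flat body 110 long, 36 wide, 22 high, with a narrower stub (18 wide, 12 high, 20 long, on the bar's axis) sticking out of one end; 130 overall, 80 g. Point at the centre of the thick body; x axis along the bar towards the stub, z up at the start.
- bar2_tip (a point): centre of the end face of that bar's stub, 75 from the centre of its thick body
- bar3_center (a point): wooden spacer bar (may be absent; all alike): flat body 110 long, 36 wide, 22 high, with a narrower stub (18 wide, 12 high, 20 long, on the bar's axis) sticking out of one end; 130 overall, 80 g. Point at the centre of the thick body; x axis along the bar towards the stub, z up at the start.
- bar3_tip (a point): centre of the end face of that bar's stub, 75 from the centre of its thick body
- tray: fixed metal tray, 294 (x) by 176 (y), 15 high, origin at its underside: four slots along y, 70 apart in x, each 42 wide, floor 6 above the bench, cheeks and end walls 9 above the floor. Slots run from y -76 (plain rear wall) to +62 (head wall, 23 thick), where a notch 24 wide, open at the top, cuts through the head wall for the stub.
- slot0 (a point): slot 0 of 4: where the centre of a bar's thick body lies when fully home, stub in the notch, shoulder touching the head wall. z up, y along the slot to the head wall, x across. 11 above the slot floor, 55 from the head wall, 83 from the rear wall. A back-to-front bar (stub to the rear wall) also lies flat on the floor, its plain end near the head wall.
- slot1 (a point): slot 1 of 4: where the centre of a bar's thick body lies when fully home, stub in the notch, shoulder touching the head wall. z up, y along the slot to the head wall, x across. 11 above the slot floor, 55 from the head wall, 83 from the rear wall. A back-to-front bar (stub to the rear wall) also lies flat on the floor, its plain end near the head wall.
- slot2 (a point): slot 2 of 4: where the centre of a bar's thick body lies when fully home, stub in the notch, shoulder touching the head wall. z up, y along the slot to the head wall, x across. 11 above the slot floor, 55 from the head wall, 83 from the rear wall. A back-to-front bar (stub to the rear wall) also lies flat on the floor, its plain end near the head wall.
- slot3 (a point): slot 3 of 4: where the centre of a bar's thick body lies when fully home, stub in the notch, shoulder touching the head wall. z up, y along the slot to the head wall, x across. 11 above the slot floor, 55 from the head wall, 83 from the rear wall. A back-to-front bar (stub to the rear wall) also lies flat on the floor, its plain end near the head wall.
- cabinet_drawer0 (a joint): drawer of the small grey cabinet: 0 shut, grows as it is pulled out (m), up to 0.18; slides with about 1 N of friction, stays where it is left. The cabinet is fixed, 260 deep, 280 wide, 100 high; the drawer front is 15 thick, its top edge 88 above the bench.
- cabinet_drawer0_handle (a point): middle of the drawer's steel bar handle: a level bar 11 thick, 120 long, on two stems 51 either side of the middle, 35 in front of the drawer front, 62 above the bench. x axis points from the handle into the cabinet, so the drawer opens towards -x of this frame; y runs along the bar.
- drawer_in (a point): centre of the drawer's inner floor, 22 above the bench, moving with the drawer; x points to the back of the drawer, y across. Inside the drawer is 215 (x) by 238 (y), walls 56 high. The front's outer face lies 129 from this point towards -x. Pulled out by d, the first d behind the front is open from above; the rest is under the roof.
- planer_center (a point): planer block, in some starts absent: pale wooden block with a grey felt sole, 95 x 46 x 40 high, 120 g; point at its centre, x along its length, z up
- key_center (a point): T-shaped steel key, in some starts absent: lies flat, 14 high; shaft 100 long and 14 wide along x, cross handle 48 wide and 14 long at its -x end, 150 g; point at the centre of the shaft's length, half-way up
- beam_center (a point): steel spacer of H-shaped section, in some starts absent: 110 long (x), 30 wide (y), 22 high, 160 g; point at its centre
- tin: dark steel ink tin with a white lid, 80 across, 52 high, a bystander; origin at its underside
- jar: brown glass jar with a black lid, 66 across, 60 high, a bystander; origin at its underside
There are look-alikes about, which are no part of the job. What is shaped like the part that bears beam_center but yellow is not meant. Leave any purple look-alike of the part that bears bar1_center alone.

How it is judged:
By the outcome, as a careful person would: the job done as asked, in the order asked, and still so for the second after the job is handed in, with the robot touching nothing.
Of bar0, bar1, bar2 only 2 to 3 are there at a start; the rules pass over those that are not, and their reading is None.
Of planer, key, beam only 2 to 3 are there at a start; the rules pass over those that are not, and their reading is None.
At some moment in a run one of planer, key, beam may be knocked a few centimetres aside while the robot is not near it.
Once in a run the grip may slacken for a moment while it holds something.
It also fails if it takes over 210 s, if anything falls off the work surface, if the arm or the gripper's body presses on something with over 40 N, if the wrist force passes 120 N, or if a joint passes its speed limit or range.

## Working session

There is one attempt and no reset: what is moved stays moved. The work goes in short steps, each a Python script; the robot and the scene stay as the last script left them, time stands still between calls to the robot, and variables do not carry over. Pictures are saved under pics/ and viewed, and the job is handed in when it is done.

```bash
ls; mkdir -p pics
python3 - <<'E'
from plant import r
import cv2
for n in("scene","side","wrist"):
    d=r.get_image(n);cv2.imwrite(f"pics/{n}0.png",d["image"][:,:,::-1]);print(n,d["camera_matrix"].round(1).tolist(),d["T"].round(3).tolist(),[k for k in d])
print(r.hold_point_z,r.current_orientation(),r.current_time())
E
```

```text
pics
scene [[422.7, 0.0, 322.3], [0.0, 422.7, 193.8], [0.0, 0.0, 1.0]] [[-0.655, -0.581, 0.482, 1.186], [0.755, -0.518, 0.402, 0.404], [0.016, 0.628, 0.778, 1.052], [0.0, 0.0, 0.0, 1.0]] ['image', 'camera_matrix', 'T']
side [[435.9, 0.0, 323.7], [0.0, 435.9, 197.2], [0.0, 0.0, 1.0]] [[0.959, 0.172, -0.224, 0.286], [-0.281, 0.508, -0.814, -1.172], [-0.026, 0.844, 0.536, 0.787], [0.0, 0.0, 0.0, 1.0]] ['image', 'camera_matrix', 'T']
wrist [[278.7, 0.0, 324.0], [0.0, 278.7, 199.0], [0.0, 0.0, 1.0]] [[1.0, 0.0, 0.001, 0.55], [-0.0, 0.966, 0.259, 0.064], [-0.001, -0.259, 0.966, 0.373], [0.0, 0.0, 0.0, 1.0]] ['image', 'camera_matrix', 'T']
0.0187 [-2.22047362e+00 -2.22068767e+00  2.14008709e-03] 0.15
```

View pics/scene0.png

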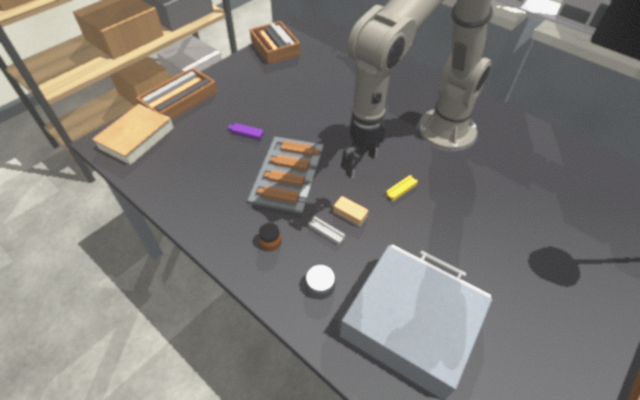

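View pics/side0.png

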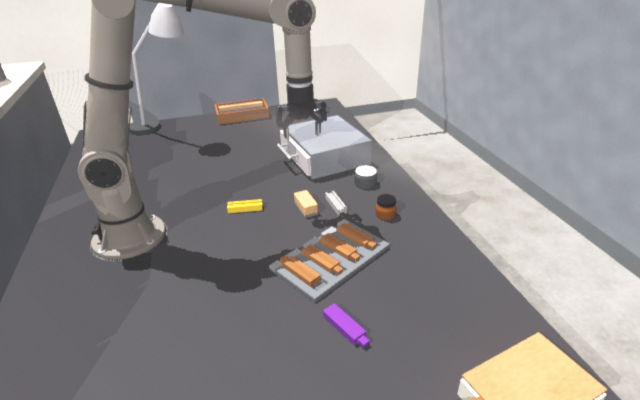

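View pics/wrist0.png

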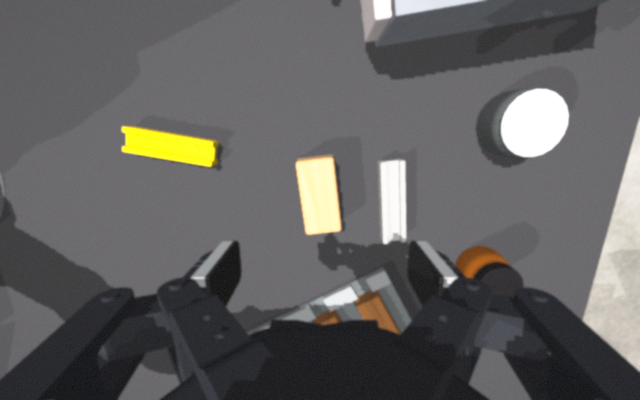

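The candidates for the bars are the four orange-brown bars in the tray (scene 297,147 / 290,160 / 285,177 / 278,193). The purple bar at (246,131) is a decoy. For the beam, the light grey H-section at (327,230) is the real one and the yellow one at (402,187) is a decoy. The planer is the pale block at (350,210). I see no key so far. The tin is at (320,280) and the jar at (270,236).

```bash
cat > h.py <<'E'
from plant import r
import cv2, numpy as np
from scipy.spatial.transform import Rotation as R
def snap(n,f=None):
    d=r.get_image(n)
    if f: cv2.imwrite(f"pics/{f}.png",d["image"][:,:,::-1])
    return d
def ray(d,u,v,z):
    K=d["camera_matrix"];T=d["T"]
    c=T[:3,:3]@np.array([(u-K[0,2])/K[0,0],-(v-K[1,2])/K[1,1],-1.])
    o=T[:3,3]; return o+c*(z-o[2])/c[2]
def proj(d,p):
    K=d["camera_matrix"];T=d["T"];q=T[:3,:3].T@(np.asarray(p)-T[:3,3]);q=q*[1,-1,-1]
    return (K@q)[:2]/q[2]
def down(yaw):  # tool x axis at world angle yaw, z down ; jaws (tool y) at yaw-90
    c,s=np.cos(yaw),np.sin(yaw)
    return R.from_matrix(np.array([[c,s,0],[s,-c,0],[0,0,-1]])).as_rotvec()
def crop(d,f,x0,y0,x1,y1,k):
    cv2.imwrite(f"pics/{f}.png",cv2.resize(d["image"][y0:y1,x0:x1,::-1],None,fx=k,fy=k,interpolation=cv2.INTER_CUBIC))
E
python3 - <<'E'
from h import *
print(R.from_rotvec(r.current_orientation()).as_matrix().round(2).tolist())
d=snap("scene")
for n,u,v,z in [("traymid",287,175,.02),("b",297,147,.03),("b",278,193,.03),("planer",350,210,.04),("beam",327,230,.02),("jar",270,232,.06),("tin",320,276,.05),("cabFL",395,248,.1),("cabFR",490,296,.1),("handle",443,264,.06),("cabBL",343,320,.1),("cabBR",445,385,.1)]: print(n,ray(d,u,v,z).round(3))
crop(d,"traycrop",230,120,420,260,4)
d=snap("side");crop(d,"sidecrop",220,100,420,310,3.8 if 0 else 2.8)
E
```

```text
[[-0.0, 1.0, -0.0], [1.0, 0.0, -0.0], [-0.0, -0.0, -1.0]]
traymid [ 0.564 -0.266  0.02 ]
b [ 0.456 -0.323  0.03 ]
b [ 0.642 -0.229  0.03 ]
planer [ 0.551 -0.016  0.04 ]
beam [ 0.641 -0.029  0.02 ]
jar [ 0.773 -0.128  0.06 ]
tin [0.779 0.064 0.05 ]
cabFL [0.607 0.175 0.1  ]
cabFR [0.566 0.427 0.1  ]
handle [0.539 0.29  0.06 ]
cabBL [0.85  0.196 0.1  ]
cabBR [0.817 0.45  0.1  ]
```

View pics/traycrop.png

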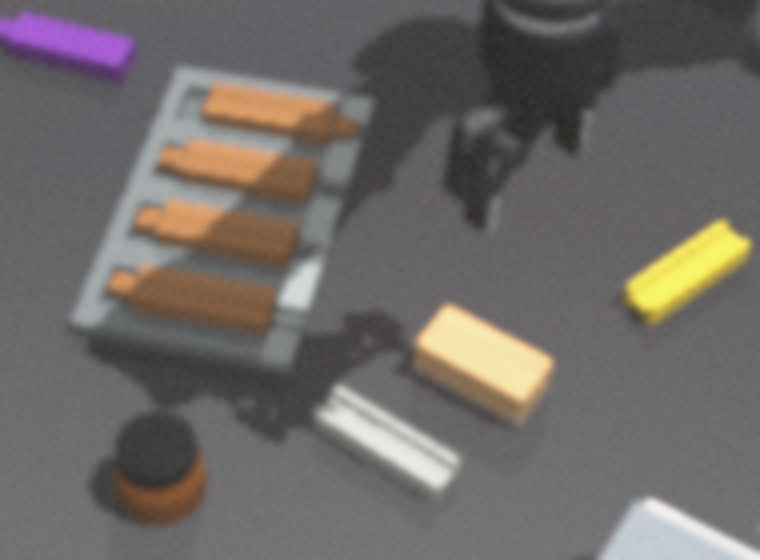

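View pics/sidecrop.png

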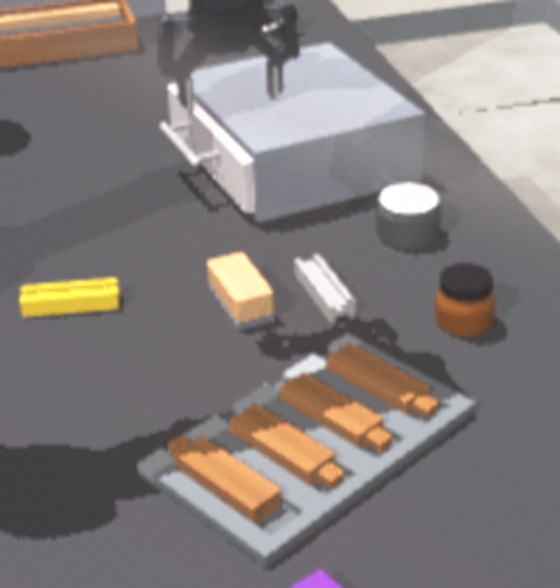

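The wide notched wall (head wall) is on the tray's +y side. The bar at x≈0.456 has its stub at the head. The other three have their stubs towards the rear wall. I'll look from above for exact measurements.

Run:
```python
from h import *
r.goto([0.55,-0.36,0.30],down(np.pi/2))
d=snap("wrist","w1");np.savez("pics/w1.npz",**d)
print(r.current_time(),r.current_joint_positions().round(2))
```

```text
1.675 [ 0.45  0.53  0.19  1.03 -0.1   1.59  0.61]
```

View pics/w1.png

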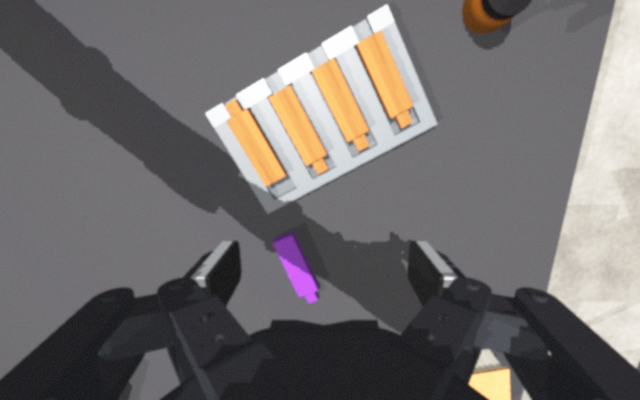

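Run:
```python
from h import *
d=dict(np.load("pics/w1.npz"))
crop(d,"w1c",190,0,450,225,3)
im=d["image"];hsv=cv2.cvtColor(im,cv2.COLOR_RGB2HSV)
m=cv2.inRange(hsv,(8,120,90),(22,255,255))
cs,_=cv2.findContours(m[:230],cv2.RETR_EXTERNAL,cv2.CHAIN_APPROX_NONE)
for c in cs:
    if cv2.contourArea(c)<300: continue
    P=np.array([ray(d,u,v,.028)[:2] for u,v in c[:,0]],np.float32)*1000
    print(c[:,0].mean(0).round(),cv2.minAreaRect(P))
# tray: non-dark mask
g=im.max(2);sat=hsv[:,:,1]
m=((g>110)).astype(np.uint8)*255
cs,_=cv2.findContours(m[:230],cv2.RETR_EXTERNAL,cv2.CHAIN_APPROX_NONE)
for c in cs:
    if cv2.contourArea(c)<3000: continue
    P=np.array([ray(d,u,v,.015)[:2] for u,v in c[:,0]],np.float32)*1000
    rc=cv2.minAreaRect(P);print("tray",c[:,0].mean(0),rc,cv2.boxPoints(rc).round())
```

```text
[254. 142.] ((450.54864501953125, -319.16058349609375), (35.86518096923828, 127.33230590820312), 28.378971099853516)
[300. 129.] ((520.0421142578125, -304.315673828125), (35.069061279296875, 128.60205078125), 28.41886329650879)
[343. 105.] ((580.7197875976562, -270.1603698730469), (35.621002197265625, 127.85820007324219), 28.46828842163086)
[386.  80.] ((640.4154663085938, -236.88958740234375), (36.645294189453125, 128.1531982421875), 28.449674606323242)
[482.  17.] ((758.87060546875, -157.9654541015625), (33.54092788696289, 63.04123306274414), 59.707637786865234)
tray [ 89.13333333 173.47681159] ((223.07296752929688, -327.1133728027344), (397.7953796386719, 263.3964538574219), 0.11478717625141144) [[  24. -196.]
 [  24. -459.]
 [ 422. -458.]
 [ 422. -195.]]
tray [395.45423341  85.83352403] ((619.9966430664062, -295.455322265625), (897.7337036132812, 326.5255432128906), 0.20435699820518494) [[ 171. -134.]
 [ 172. -460.]
 [1069. -457.]
 [1068. -131.]]
```

View pics/w1c.png

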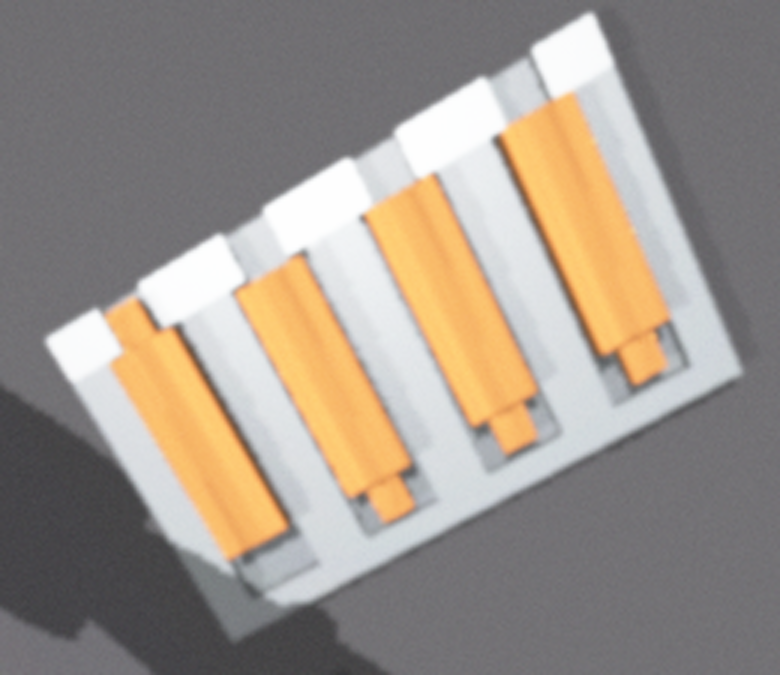

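Run:
```python
from h import *
d=dict(np.load("pics/w1.npz"))
C=np.array([ray(d,190+a/3,b/3,.015)[:2] for a,b in [(45,343),(595,12),(742,376),(235,641)]])
print(C.round(4).tolist()); L=np.array([[-.147,.085],[.147,.085],[.147,-.091],[-.147,-.091]])
# guess local y extent: head outer = .062+.023=.085, rear=-.091
Lc=L-L.mean(0);Cc=C-C.mean(0)
th=np.arctan2((Lc[:,0]*Cc[:,1]-Lc[:,1]*Cc[:,0]).sum(),(Lc*Cc).sum())
M=np.array([[np.cos(th),-np.sin(th)],[np.sin(th),np.cos(th)]])
o=C.mean(0)-M@L.mean(0);print("yaw",np.degrees(th),"origin",o.round(4),"res",(o+L@M.T-C).round(4).tolist())
for i in range(4):
    print(i,(o+M@[-.105+.07*i,.007]).round(4))
# bars in tray frame
for n,x,y in [("a",450.5,-319.2),("b",520,-304.3),("c",580.7,-270.2),("d",640.4,-236.9)]:
    print(n,(M.T@(np.array([x,y])/1000-o)).round(4))
print(d["T"][:3,3])
# shoulder of slot0 bar z=.028, and inner head wall corners z=.015
for n,a,b,z in [("shoulderL",113,365,.028),("shoulderR",160,335,.028),("tip",128,300,.024),("wallL",75,383,.015),("wall1L",165,327,.015),("wall1R",245,280,.015)]:
    print(n,(M.T@(ray(d,190+a/3,b/3,z)[:2]-o)).round(4))
```

```text
[[0.3777, -0.2791], [0.6383, -0.1368], [0.7209, -0.2938], [0.4633, -0.432]]
yaw 28.44484959113024 origin [ 0.5486 -0.2828] res [[0.0012, 0.001], [-0.0009, -0.0012], [0.0003, 0.001], [-0.0006, -0.0008]]
0 [ 0.453  -0.3266]
1 [ 0.5145 -0.2933]
2 [ 0.5761 -0.26  ]
3 [ 0.6376 -0.2266]
a [-0.1036  0.0147]
b [-0.0354 -0.0053]
c [ 0.0342 -0.0042]
d [ 0.1026 -0.0034]
[ 0.55163467 -0.29372625  0.44300827]
shoulderL [-0.1212  0.058 ]
shoulderR [-0.0941  0.059 ]
tip [-0.0998  0.0802]
wallL [-0.1463  0.0619]
wall1L [-0.0928  0.0631]
wall1R [-0.0474  0.0631]
```

```bash
cat >> h.py <<'E'
TH=np.radians(28.44); O=np.array([.5486,-.2828])
M=np.array([[np.cos(TH),-np.sin(TH)],[np.sin(TH),np.cos(TH)]])
def tw(x,y): return O+M@np.array([x,y])
def tl(p): return M.T@(np.asarray(p)[:2]-O)
UP=TH+np.pi/2; DN=TH-np.pi/2
SX=[-.105,-.035,.035,.105]
E
python3 - <<'E'
from h import *
print(r.current_ft_force().round(2),r.current_finger_gap())
for i in range(4):
  for z in (.014,.15):
    for n,a in(("UP",UP),("DN",DN)):
        q=r.ik([*tw(SX[i],.007),z],down(a)); print(i,z,n,None if q is None else np.round(q,2))
E
```

```text
[ 0.21  0.07 -0.6 ] 0.08535990560797536
0 0.014 UP [ 0.53  0.54  0.09  1.75 -0.06  0.85  1.14]
0 0.014 DN [ 0.14  0.62  0.63  1.77 -0.45  0.91 -1.68]
0 0.15 UP [ 0.51  0.38  0.11  1.62 -0.04  1.14  1.13]
0 0.15 DN [ 0.1   0.45  0.69  1.63 -0.3   1.17 -1.79]
1 0.014 UP [ 0.44  0.6   0.07  1.65 -0.05  0.89  1.03]
1 0.014 DN [ 0.06  0.67  0.63  1.67 -0.46  0.95 -1.79]
1 0.15 UP [ 0.43  0.45  0.09  1.52 -0.04  1.18  1.02]
1 0.15 DN [ 0.03  0.52  0.68  1.53 -0.34  1.21 -1.88]
2 0.014 UP [ 0.35  0.66  0.07  1.53 -0.05  0.95  0.93]
2 0.014 DN [-0.    0.74  0.63  1.55 -0.48  1.01 -1.89]
2 0.15 UP [ 0.35  0.53  0.07  1.39 -0.04  1.22  0.92]
2 0.15 DN [-0.02  0.6   0.67  1.41 -0.38  1.26 -1.97]
3 0.014 UP [ 0.28  0.74  0.06  1.38 -0.05  1.02  0.84]
3 0.014 DN [-0.05  0.82  0.63  1.4  -0.5   1.09 -1.98]
3 0.15 UP [ 0.28  0.62  0.06  1.24 -0.04  1.28  0.84]
3 0.15 DN [-0.05  0.69  0.66  1.26 -0.41  1.33 -2.05]
```

```bash
cat >> h.py <<'E'
def pick(x,y,yaw,z=.014,opening=.056):
    p=tw(x,y)
    r.goto([*p,.12],down(yaw)); r.set_gripper(opening)
    r.movel([*p,.05],.2); r.movel([*p,z],.06)
    print("pre F",r.current_ft_force().round(1))
    r.set_gripper(.02); print("gap",r.current_finger_gap(),"F",r.current_ft_force().round(1))
def place(x,yaw,z=.015,y0=-.006,fmax=6,off=0):
    r.goto([*tw(x,y0),.14],down(yaw))
def insert(x,z=.0145,y0=-.001,fmax=6):
    r.movel([*tw(x,y0),.06],.15)
    zz=.03
    r.movel([*tw(x,y0),zz],.06)
    f0=r.current_ft_force()[2]
    while zz>z:
        zz-=.0015; r.movel([*tw(x,y0),zz],.03)
        f=r.current_ft_force()[2]-f0
        if f>8: print("contact z",zz,f);break
    print("down at",zz,r.current_ft_force().round(1),r.current_finger_gap())
def slide(x,z,y0,ymax,fmax=6):
    hd=np.array([-np.sin(TH),np.cos(TH)]);f0=r.current_ft_force()[:2]@hd;y=y0
    while y<ymax:
        y+=.001; r.movel([*tw(x,y),z],.02)
        f=-(r.current_ft_force()[:2]@hd-f0)
        if f>fmax: break
    print("slide end y",round(y,4),"f",f); return y
E
python3 - <<'E'
from h import *
pick(-.035,.005,UP)
r.movel([*tw(-.035,.005),.14],.2)
print(r.current_finger_gap(),r.current_ft_force().round(1),r.current_time())
snap("wrist","p1");snap("side","p1s")
E
```

```text
pre F [-0.5 -0.9  0.8]
gap 0.03451564560524086 F [ 0.4 -0.2  3.2]
0.034190939449572445 [ 0.3 -0.2 -1.7] 5.2333
```

View pics/p1.png

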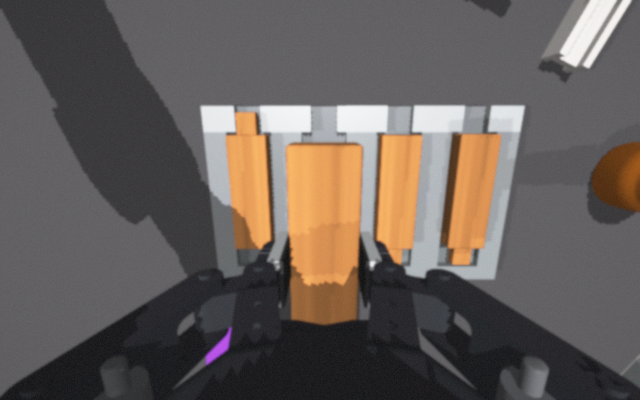

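View pics/p1s.png

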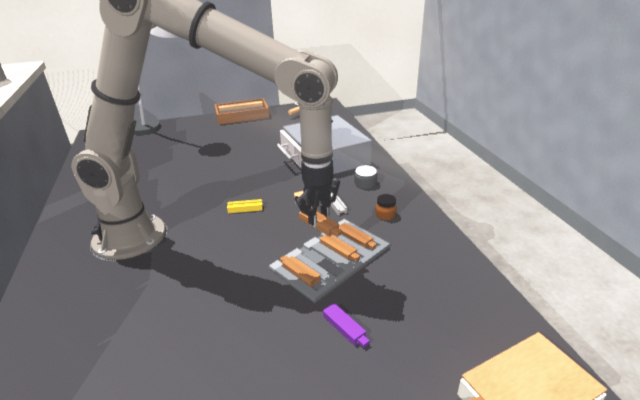

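The bar is held level, and the wrist view (front end at 324,143) shows it straight. Now I'll turn it and insert it.

Run:
```python
from h import *
place(-.035,DN,y0=-.001)
print(r.current_time(),r.current_tool_pos().round(4),r.current_finger_gap())
insert(-.035,y0=-.001)
print(r.current_time(),r.current_tool_pos().round(4))
y=slide(-.035,.0145,-.001,.014)
print(r.current_ft_force().round(1),r.current_finger_gap())
r.set_gripper(.056)
p=r.current_tool_pos(); r.movel([*p[:2],.15],.2)
print(r.current_time());snap("wrist","p2")
```

```text
7.6 [ 0.5182 -0.3003  0.1398] 0.034476892359798304
down at 0.013499999999999988 [-1.6  2.   7. ] 0.03427117696102147
11.6833 [ 0.5183 -0.3003  0.0148]
slide end y 0.013 f 9.072351438801576
[ 2.9 -5.9  3.1] 0.03416781466115005
16.35
```

View pics/p2.png

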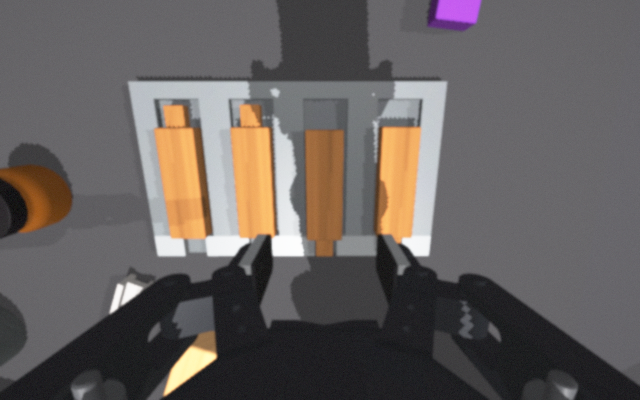

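Bar 1 is seated: its stub is in the notch at (325,248) with the shoulder at the wall. Next is slot 2.

```bash
cat >> h.py <<'E'
def flip(x,a,b,yp=.007,y0=-.001):
    pick(x,yp,a)
    if not .030<r.current_finger_gap()<.040: print("BAD GRASP");return
    r.movel([*tw(x,yp),.14],.25); print("held",r.current_finger_gap(),r.current_ft_force().round(1))
    place(x,b,y0=y0); print("turned",r.current_finger_gap())
    if not .030<r.current_finger_gap()<.040: print("LOST");return
    insert(x,y0=y0)
    slide(x,.0145,y0,.014)
    r.set_gripper(.056); p=r.current_tool_pos(); r.movel([*p[:2],.15],.25); print("t",r.current_time())
E
python3 - <<'E'
from h import *
flip(.0345,DN,UP)
snap("wrist","p3");snap("side","p3s")
E
```

```text
pre F [-0.2  0.9  0.2]
gap 0.03423645346053843 F [-0.2  0.4  3.1]
held 0.03419511776498065 [-0.3 -0.7 -1.7]
turned 0.034808954104445726
down at 0.013499999999999988 [-1.6  0.3  5.7] 0.034286387926906844
slide end y 0.013 f 6.46056063525655
t 30.2333
```

View pics/p3.png

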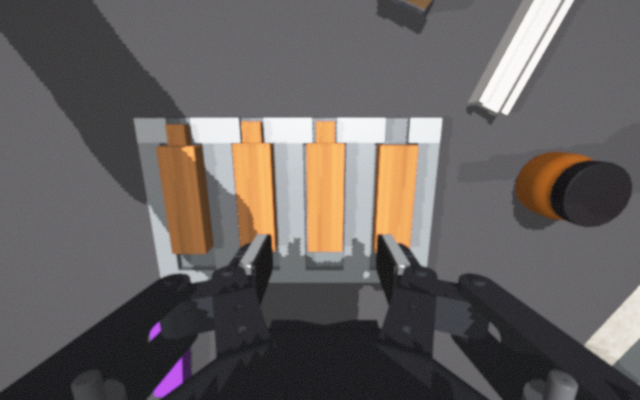

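Slot 2's stub is in its notch at (325,131). Slot 0's tip (177,125) sits a little lower than its neighbours' (row 120), so I'll push that bar home at the end. Slot 3 is next.

Run:
```python
from h import *
flip(.1045,UP,DN)
snap("wrist","p4")
```

```text
pre F [ 0.2  0.2 -0.3]
gap 0.034392820337752254 F [-0.1  0.8  3.4]
held 0.03468307583197771 [ 0.7 -0.4 -1.5]
turned 0.03421957549290535
down at 0.013499999999999988 [-2.6  1.4  5.6] 0.034369211893425344
slide end y 0.005 f 6.3304391778405344
t 42.175
```

View pics/p4.png

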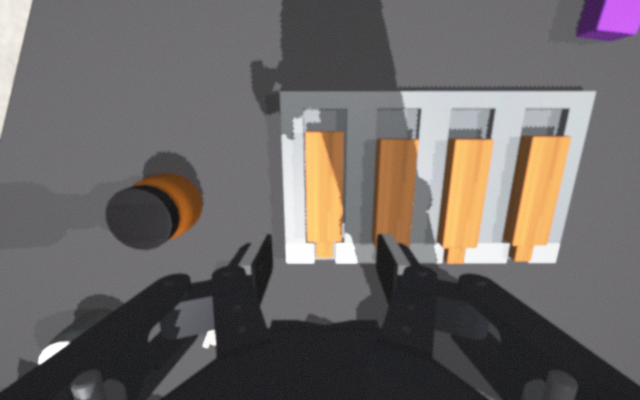

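Slot 3's bar stopped about 5 mm short (its rear end is at row 131, the others at 138). I'll push bars 3 and 0 home from behind with closed fingers.

```bash
cat >> h.py <<'E'
def push(x,yaw,ys=-.085,ymax=-.052,z=.018,fmax=10):
    r.goto([*tw(x,ys),.08],down(yaw)); r.movel([*tw(x,ys),z],.12)
    y=slide(x,z,ys+.008,ymax,fmax)
    r.movel([*tw(x,y-.012),z],.1); r.movel([*tw(x,y-.012),.08],.2)
E
python3 - <<'E'
from h import *
r.set_gripper(0.)
push(.105,DN); push(-.105,DN)
for i,x in enumerate((-.035,.035)): push(x,DN)
print(r.current_time())
r.goto([*tw(0,-.06),.2],down(DN))
d=snap("wrist","p5");np.savez("pics/p5.npz",**d)
E
```

```text
slide end y -0.052 f 7.937228020252771
slide end y -0.052 f 6.916754365277172
slide end y -0.052 f 6.129942702165564
slide end y -0.052 f 6.9690522095322285
76.925
```

View pics/p5.png

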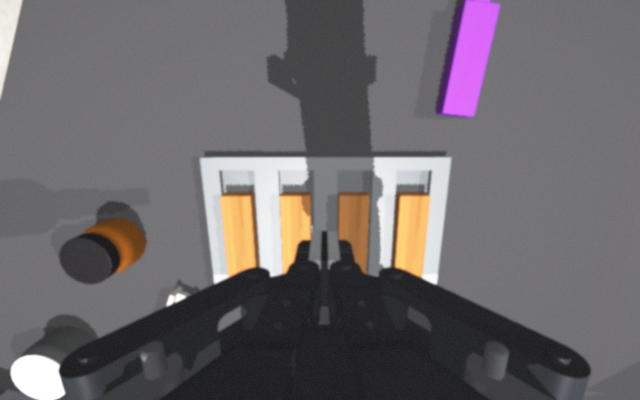

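All four rear ends line up at row 193 and each push met the wall at 6–8 N, so the bars are home. Next I'll look at the cabinet and tools.

Run:
```python
from h import *
r.goto([.55,.10,.30],down(np.pi/2))
d=snap("wrist","p6");np.savez("pics/p6.npz",**d)
d=snap("scene","p6s");np.savez("pics/p6s.npz",**d);crop(d,"p6sc",230,120,500,390,2.2)
print(r.current_time())
```

```text
79.2833
```

View pics/p6.png

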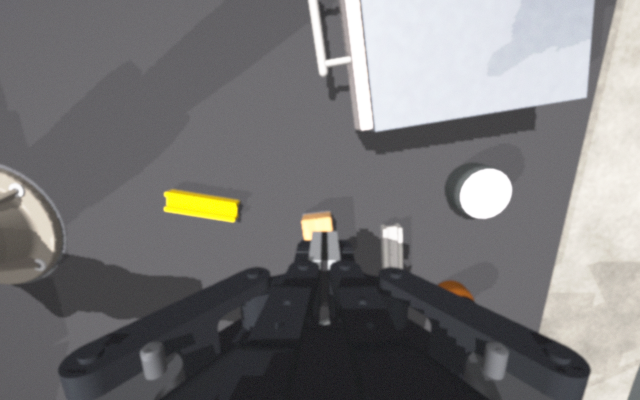

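View pics/p6sc.png

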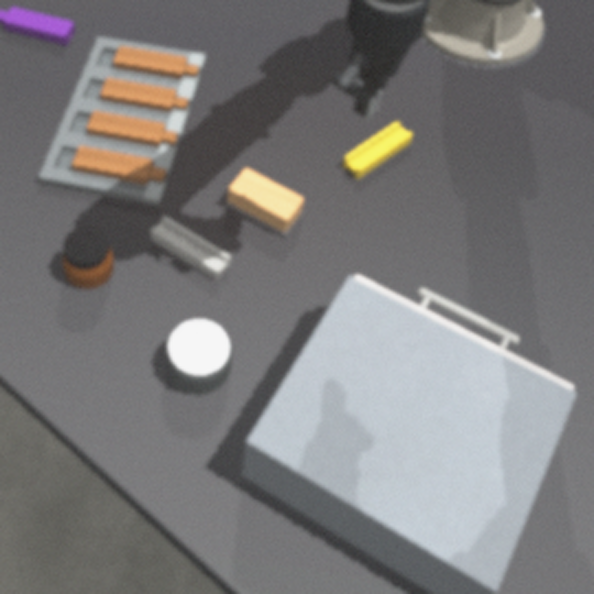

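Run:
```python
from h import *
d=dict(np.load("pics/p6s.npz"));w=dict(np.load("pics/p6.npz"))
def s(a,b,z): return ray(d,230+a/2.2,120+b/2.2,z)[:2].round(4)
BL,BR=s(247,440,.1),s(497,590,.1); print("back",BL,BR,np.hypot(*(BR-BL)),np.degrees(np.arctan2(*(BR-BL)[::-1])))
h1,h2=s(422,291,.0675),s(517,338,.0675);print("handle",h1,h2,np.hypot(*(h2-h1)),np.degrees(np.arctan2(*(h2-h1)[::-1])))
f1,f2=s(358,276,.088),s(574,386,.088);print("front",f1,f2,np.hypot(*(f2-f1)),np.degrees(np.arctan2(*(f2-f1)[::-1])))
a,b=ray(w,374,131,.1)[:2],ray(w,588,97,.1)[:2];print("side",a,b,np.degrees(np.arctan2(*(b-a)[::-1])),np.hypot(*(b-a)))
print("front w",ray(w,345,0,.088)[:2],ray(w,361,130,.088)[:2])
print("handle end",ray(w,323,73,.067)[:2],ray(w,314,0,.067)[:2])
# tools
print("beam ends",ray(w,392,225,.022)[:2])
for n,lo,hi,z in (("planer",(8,40,140),(25,200,255),.04),):
    hsv=cv2.cvtColor(d["image"],cv2.COLOR_RGB2HSV);m=cv2.inRange(hsv,lo,hi)
    cs,_=cv2.findContours(m[190:235,325:375],cv2.RETR_EXTERNAL,cv2.CHAIN_APPROX_NONE)
    c=max(cs,key=cv2.contourArea)+[325,190]
    P=np.array([ray(d,u,v,z)[:2] for u,v in c[:,0]],np.float32)*1000;print(n,cv2.minAreaRect(P))
# from w0-equivalent crop: beam top corners in scene crop
bc=[s(165,218,.022),s(230,255,.022),s(218,275,.022),s(152,236,.022)];print(bc)
```

```text
back [0.851  0.1949] [0.8077 0.4709] 0.2793758937345884 98.9161187652971
handle [0.5505 0.2294] [0.5305 0.3494] 0.1216552506059644 99.46232220802564
front [0.5976 0.163 ] [0.5553 0.4286] 0.26894729967040004 99.04904604624785
side [0.61094813 0.15490052] [0.85729682 0.19245419] 8.667503610738176 0.24919461026729045
front w [0.57486579 0.29533588] [0.59694188 0.15585755]
handle end [0.55023049 0.22438698] [0.54000774 0.30326296]
beam ends [0.65984229 0.00650968]
planer ((544.3131713867188, -18.248546600341797), (60.380245208740234, 107.04417419433594), 4.538459777832031)
[array([ 0.6556, -0.1032]), array([0.6428, 0.0011]), array([0.6768, 0.0092]), array([ 0.6888, -0.0963])]
```

Cabinet yaw is about 8.9° and the handle middle is at about (0.541, 0.287). Now I'll open the drawer.

```bash
cat >> h.py <<'E'
PH=np.radians(8.9);H=np.array([.541,.287])
MC=np.array([[np.cos(PH),-np.sin(PH)],[np.sin(PH),np.cos(PH)]])
def cw(x,y): return H+MC@np.array([x,y])
E
python3 - <<'E'
from h import *
o=down(PH+np.pi/2)
r.goto([*cw(0,0),.15],o); r.set_gripper(.027)
r.movel([*cw(0,0),.09],.2)
f0=r.current_ft_force();r.movel([*cw(0,0),.048],.06);print(f0.round(1),r.current_ft_force().round(1))
r.set_gripper(.0); print("gap",r.current_finger_gap(),r.current_ft_force().round(1))
snap("wrist","p7"); snap("side","p7s")
E
```

```text
[-0.8 -0.2  0.2] [-0.5 -0.4  0.3]
gap 0.008726876649995954 [-4.8 -0.4  5.4]
```

View pics/p7.png

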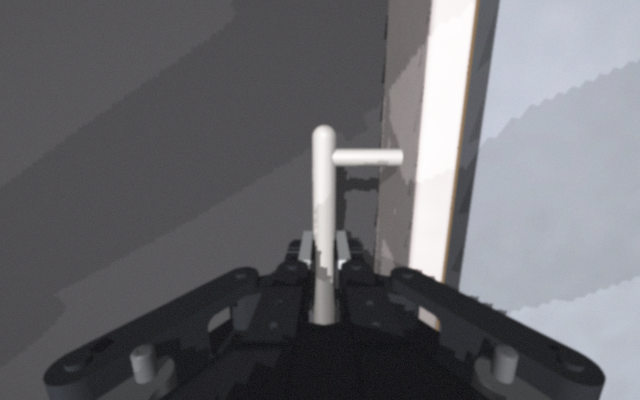

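The jaws hold the handle bar (324,220). Now I'll pull.

Run:
```python
from h import *
r.movel([*cw(-.173,0),.048],.1); print(r.current_finger_gap(),r.current_ft_force().round(1))
r.set_gripper(.027); p=r.current_tool_pos();print(p.round(4)); r.movel([*p[:2],.15],.25)
for y in(.055,-.055):
  for a in (PH,PH+np.pi/2,PH-np.pi/2): print(r.ik([*cw(-.045,y),.05],down(a)))
r.goto([.58,-.10,.25],down(np.pi/2)); r.set_gripper(.08)
d=snap("wrist","p8");np.savez("pics/p8.npz",**d)
d=snap("scene","p8s");np.savez("pics/p8s.npz",**d);crop(d,"p8sc",230,120,500,390,2.2)
print(r.current_time())
```

```text
0.008799161971142376 [-0.1 -0.2  8.1]
[0.3693 0.2599 0.0475]
[-1.24795873  0.73716071  0.95751424  1.65121611 -0.66093203  1.1095017
 -1.51949956]
[-1.13197942  0.65373047  0.74756161  1.64699502 -0.49958642  1.04127191
 -0.07322361]
[-0.69466429  0.55082964  0.09235369  1.62879544 -0.05876443  0.96467949
  2.71452064]
[-1.1169948   0.6709286   0.97249688  1.76328806 -0.63188979  1.05463629
 -1.33112278]
[-0.99764165  0.5888787   0.76926571  1.7593016  -0.48003944  0.9910748
  0.11340694]
[-0.56184523  0.48604327  0.14878913  1.74236722 -0.08717581  0.91959176
  2.91977678]
87.3083
```

View pics/p8.png

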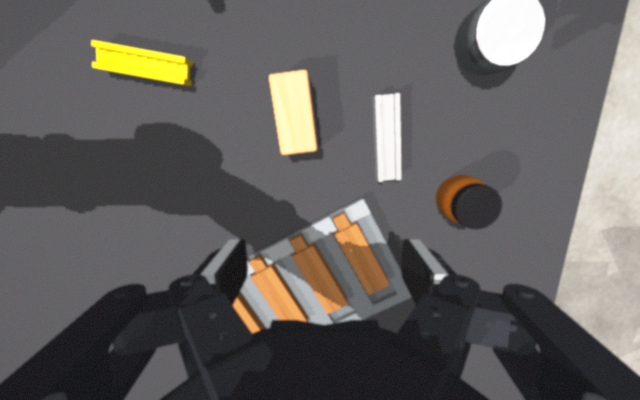

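View pics/p8sc.png

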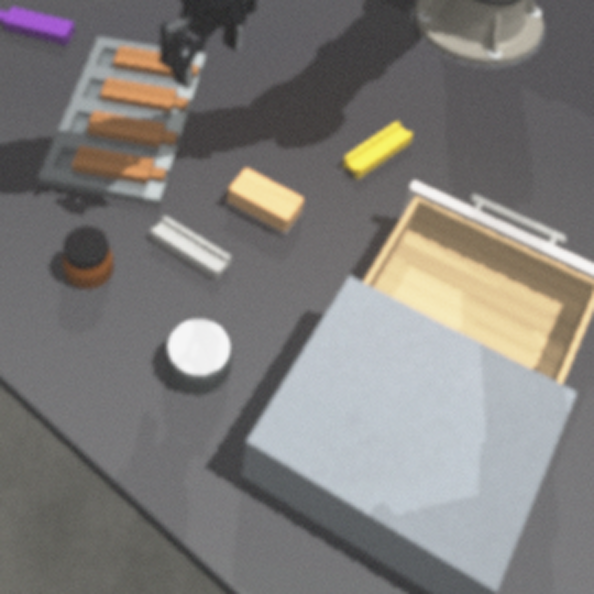

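The drawer is open. Now I'll measure the planer and the beam.

```bash
cat >> h.py <<'E'
def blob(d,mask,roi,z,off=0):
    x0,y0,x1,y1=roi
    k=np.zeros_like(mask);k[y0:y1,x0:x1]=mask[y0:y1,x0:x1]
    cs,_=cv2.findContours(k,cv2.RETR_EXTERNAL,cv2.CHAIN_APPROX_NONE);c=max(cs,key=cv2.contourArea)
    P=np.array([ray(d,u,v,z)[:2] for u,v in c[:,0]],np.float32)*1000
    b=cv2.boxPoints(cv2.minAreaRect(P))/1000
    e1,e2=b[1]-b[0],b[2]-b[1]; L=e1 if np.hypot(*e1)>np.hypot(*e2) else e2
    a=np.arctan2(L[1],L[0])%np.pi
    return b.mean(0),a,sorted([np.hypot(*e1),np.hypot(*e2)])
E
python3 - <<'E'
from h import *
d=dict(np.load("pics/p8.npz"));hsv=cv2.cvtColor(d["image"],cv2.COLOR_RGB2HSV)
print(blob(d,cv2.inRange(hsv,(8,40,150),(25,200,255)),(240,50,340,175),.04))
print(blob(d,cv2.inRange(hsv,(0,0,150),(180,60,255)),(360,80,420,192),.022))
crop(d,"p8c",230,40,430,200,4)
E
```

```text
(array([ 0.5435355 , -0.02309031], dtype=float32), np.float32(1.6898457), [np.float32(0.047500227), np.float32(0.09664359)])
(array([ 0.6648165 , -0.05385105], dtype=float32), np.float32(1.65414), [np.float32(0.03366838), np.float32(0.112080574)])
```

View pics/p8c.png

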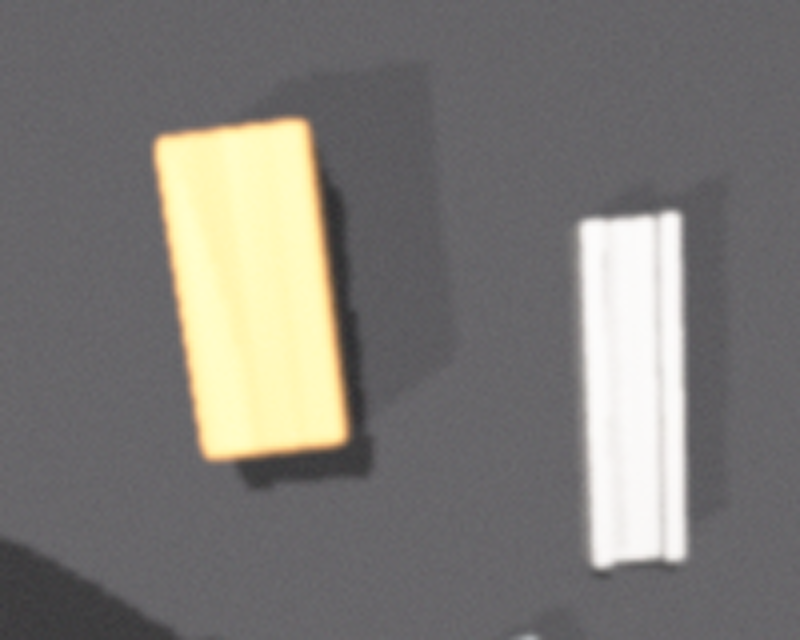

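```bash
cat >> h.py <<'E'
def grab(c,a,z,opening):
    r.goto([*c,.11],down(a)); r.set_gripper(opening)
    r.movel([*c,.06],.25); r.movel([*c,z],.08)
    print("pre F",r.current_ft_force().round(1))
    r.set_gripper(.0); print("gap",r.current_finger_gap())
    r.movel([*c,.16],.25); print("lifted",r.current_finger_gap(),r.current_ft_force().round(1))
def drop(x,y,z,opening,a=PH):
    r.goto([*cw(x,y),.17],down(a)); print("over",r.current_finger_gap())
    r.movel([*cw(x,y),z+.02],.2); r.movel([*cw(x,y),z],.06); print("F",r.current_ft_force().round(1),r.current_finger_gap())
    r.set_gripper(opening); r.movel([*cw(x,y),.17],.25); print("t",r.current_time())
E
python3 - <<'E'
from h import *
grab([.5437,-.0228],1.690,.012,.075)
snap("wrist","p9")
if r.current_finger_gap()>.035:
    drop(-.045,.055,.038,.065)
    snap("scene","p9s"); d=snap("wrist","p9w")
E
```

```text
pre F [-0.2  0.5  0.9]
gap 0.045204513792834626
lifted 0.04528561608084203 [ 0.5 -0.2 -1.4]
over 0.04489773085141078
F [ 0.8  0.5 -0.1] 0.04451634133369334
t 94.6083
```

View pics/p9s.png

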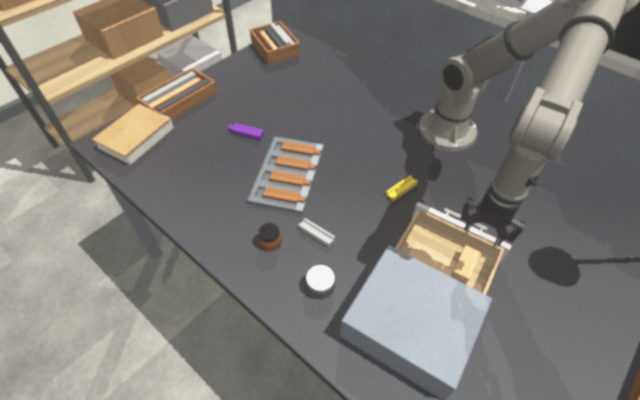

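View pics/p9w.png

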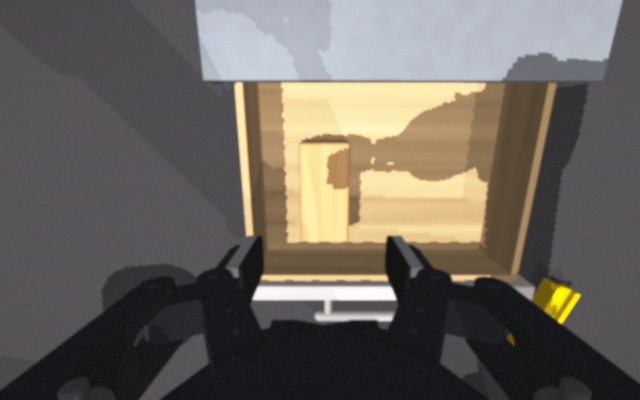

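The planer is in the drawer at (325,190). The beam was nudged earlier (scene 327 to 317) but hasn't moved since my p8 measurement. I'll take it now.

Run:
```python
from h import *
r.goto([.64,-.13,.22],down(np.pi/2))
d=snap("wrist","p10");hsv=cv2.cvtColor(d["image"],cv2.COLOR_RGB2HSV)
u,v=proj(d,[.6648,-.0539,.022]).astype(int);print(u,v)
c,a,s=blob(d,cv2.inRange(hsv,(0,0,150),(180,60,255)),(u-50,max(0,v-75),u+50,v+75),.022);print(c,a,s)
if np.hypot(*(c-[.6648,-.0539]))<.008 and .1<s[1]<.12:
    grab(list(map(float,c)),float(a),.008,.055)
    snap("wrist","p10b"); print(r.current_time())
```

```text
344 115
[ 0.6648032  -0.05362964] 1.6553127 [np.float32(0.033297658), np.float32(0.112612054)]
pre F [0.3 0.4 0.7]
gap 0.02829736492501199
lifted 0.02801070116919366 [-0.1  1.1 -1.5]
99.7167
```

View pics/p10.png

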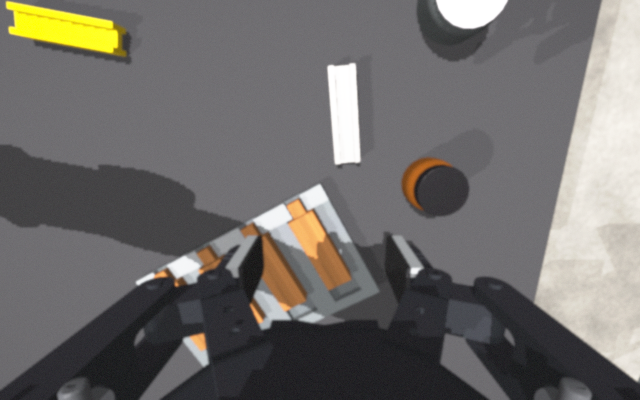

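The beam (344,115) is in the grip. Now I'll drop it in the drawer.

Run:
```python
from h import *
drop(-.045,-.055,.033,.05)
r.goto([*cw(-.12,0),.25],down(PH))
snap("wrist","p11"); d=snap("scene","p11s");crop(d,"p11sc",230,120,530,390,2.2)
```

```text
over 0.02850132275602729
F [ 0.1  0.6 -1. ] 0.028570804664111295
t 103.5833
```

View pics/p11.png

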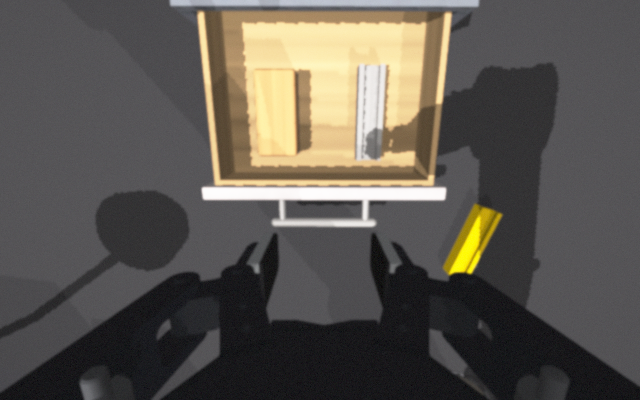

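View pics/p11sc.png

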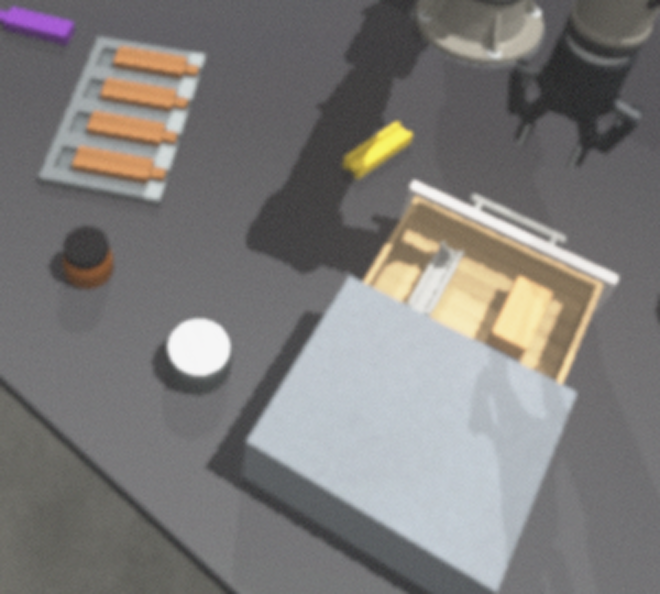

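Both tools lie flat in the drawer: planer (276,112), beam (371,112). I'll close it by the handle and stop on force at the end.

Run:
```python
from h import *
o=down(PH+np.pi/2);X=-.173
r.goto([*cw(X,0),.15],o); r.set_gripper(.027); r.movel([*cw(X,0),.09],.2); r.movel([*cw(X,0),.048],.06)
r.set_gripper(0.); print("gap",r.current_finger_gap(),r.current_ft_force().round(1))
r.movel([*cw(-.012,0),.048],.08); print(r.current_finger_gap(),r.current_ft_force().round(1))
ax=MC[:,0];f0=r.current_ft_force()[:2]@ax;x=-.012
while x<.012:
    x+=.001;r.movel([*cw(x,0),.048],.02);f=-(r.current_ft_force()[:2]@ax-f0)
    if f>8: break
print("end x",x,f,r.current_tool_pos().round(4))
r.hold(.3);print(r.current_ft_force().round(1))
d=snap("wrist","p12a")
r.set_gripper(.027);p=r.current_tool_pos(); r.movel([*p[:2],.13],.2)
print(r.current_time())
snap("wrist","p12"); d=snap("side","p12s");crop(d,"p12sc",220,100,420,310,2.8)
```

```text
gap 0.008538645968489557 [-0.4 -0.3  3.5]
0.00890872520286556 [ 0.2 -0.5  5.7]
end x 0.0020000000000000035 8.755981162929437 [0.5398 0.2868 0.0485]
[-7.6 -2.2 12. ]
114.3167
```

View pics/p12.png

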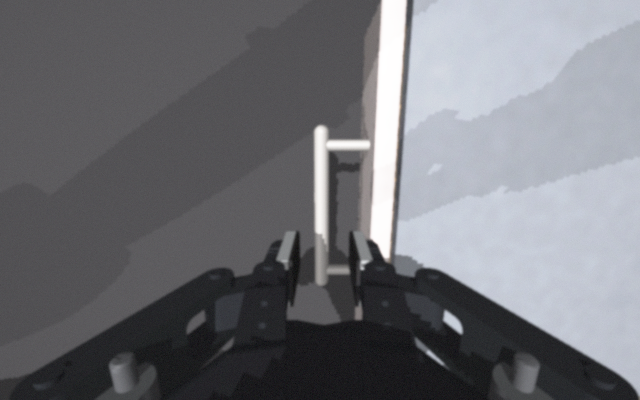

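View pics/p12sc.png

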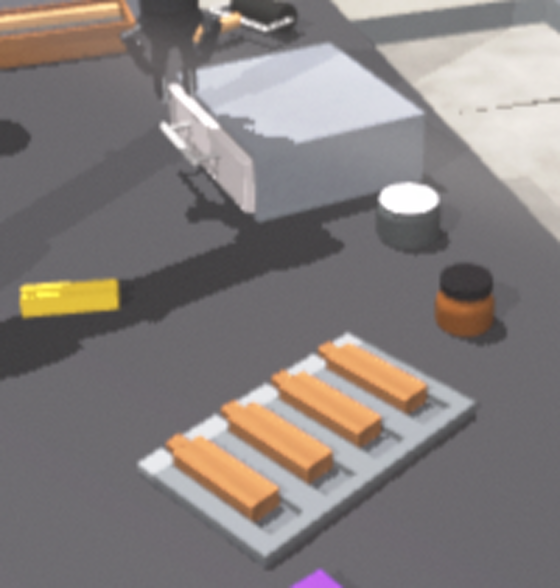

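The drawer is shut against its stop. A last top view of the tray will confirm the bars are seated.

Run:
```python
from h import *
r.goto([*tw(0,-.07),.27],down(UP))
d=snap("wrist","p13");np.savez("pics/p13.npz",**d);crop(d,"p13c",190,60,450,260,3)
hsv=cv2.cvtColor(d["image"],cv2.COLOR_RGB2HSV);m=cv2.inRange(hsv,(5,120,60),(22,255,255))
cs,_=cv2.findContours(m[:230],cv2.RETR_EXTERNAL,cv2.CHAIN_APPROX_NONE)
for c in cs:
    if cv2.contourArea(c)<800: continue
    P=np.array([tl(ray(d,u,v,.028)) for u,v in c[:,0]])*1000
    print(P.min(0).round(1),P.max(0).round(1),cv2.minAreaRect(P.astype(np.float32))[2])
print(r.current_time())
```

```text
[223.1 -10.7] [278.1  52.8] 2.449883460998535
[ 84.5 -45.6] [121.3  82.6] 0.10876525938510895
[ 17.3 -45.8] [52.3 82.4] 89.89730834960938
[-51.6 -44.5] [-16.6  82.2] 0.17529328167438507
[-122.1  -46. ] [-84.6  82.1] 0.2461879998445511
116.775
```

View pics/p13c.png

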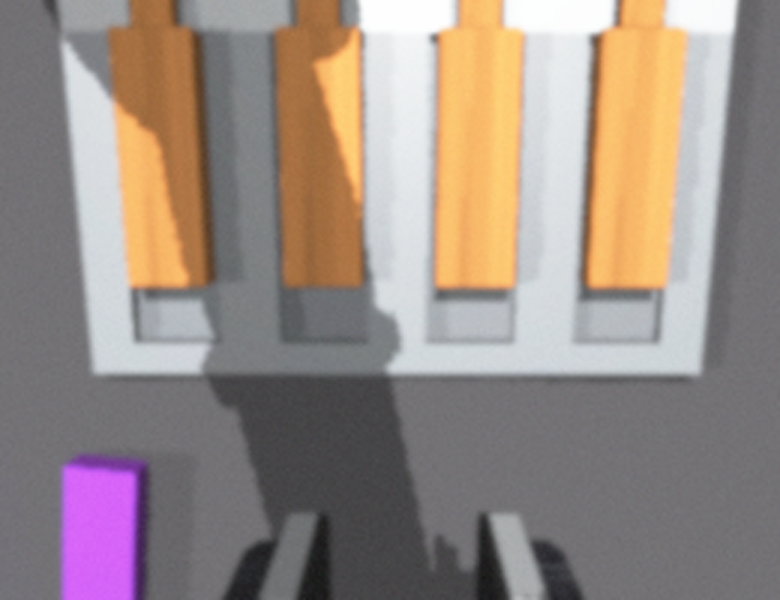

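All four tips are 82 mm along the slot, which is the home position, and the shoulders meet the wall with the bars flat and parallel.

Run:
```python
from h import *
d=snap("scene","p14");crop(d,"p14c",230,120,500,390,2.2)
r.job_done();print(r.current_time())
```

```text
the job is handed in; nothing more can be done
the job is handed in; nothing more can be done
```

View pics/p14c.png

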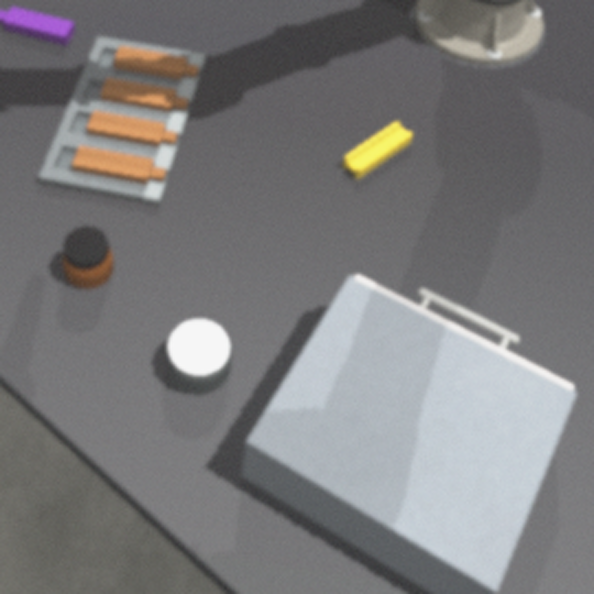

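The job is done and handed in at about 117 s. I turned the three back-to-front bars (slots 1, 2 and 3) end for end, pushed all four bars home, put the planer and the beam in the drawer and shut it. I saw no key on the bench, and I didn't touch the tin, jar, purple bar or yellow beam.

- **Bars:** The last overhead view put all four stub tips at about 82 mm along the slots, which is the home position, with the bars flat and in line. Bar 3 first stopped about 5 mm short, and bar 0 looked slightly short from the start. I pushed all four home from behind; each push reached 6–8 N at the end of its set travel, under my 10 N stop.
- **Drawer:** It stopped at about 9 N, within about 2 mm of where the handle sat when shut. The later pictures show it closed.
- **Beam:** It had been knocked about 2 cm aside before I reached for it, so I measured it again before picking it up.

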